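# Shut the laundry tablet carton and hold the bag clip gaping around its card edge

### The arm

A 7-joint arm with a two-finger parallel gripper is mounted at the origin on the work surface. World frame = base frame: x ahead of the robot, y to its left, z up, the work surface at z = 0. Lengths are in m, angles in degrees, forces in N, time in s.
With the tool pointing down it reaches from about 0.425 to 1.025 m from the base axis. Payload 9.4 kg.
Tool frame: the origin (TCP) lies between the finger pads; the fingertips stand 25 mm ahead of it and the grasp point (between the pads) lies 6 mm ahead of it; z points along the fingers, y is the line along which they close (so a half turn about z gives the same grasp; the last joint's range is limited). The gripper opens to 93 mm and grips with 3 to 60 N. Pads are 15 mm wide; open, the fingers measure 128 mm over their backs; the gripper's body (75 mm by 188 mm) begins 65 mm behind the grasp point.
Start: joints at [59.891, 34.337, -0.143, 91.639, 0.103, 54.024, -4.572], TCP at [0.315, -0.653, 0.244] pointing down, gripper open.
Joint ranges: [-147.43, 147.43], [-19.82, 112.94], [-74.19, 73.91], [6.32, 146.72], [-59.91, 239.91], [6.04, 106.73], [-150.56, 150.56]. Speed limits (degrees/s): [127.2, 127.2, 172.46, 172.46, 180, 180, 180].

### API

Orientations are given as [roll, pitch, yaw] about the fixed x, y, z axes, in that order (R = Rz(yaw) Ry(pitch) Rx(roll)).
In Python, from workcell import r, imaging, effector gives the robot as it stands (r), with the cameras (imaging) and the gripper (effector). Calls block until the motion is done:
- r.movep(position, orientation): joint-space move of the TCP to a pose.
- r.move_linear(position, rot=None, v=0.15): straight line of the TCP; rot=None keeps the orientation; v is the mean speed in m/s.
- r.goto_joints(angles): joint-space move.
- effector.set_gripper(opening, force=None): opening from 0.0 (shut) to 1.0 (fully open); force is the grip in N (None keeps the last); returns when the fingers have stopped.
- r.dwell(seconds).
- r.ik(position, orientation): joint angles nearest the present ones, or None.
- r.read_state(): the state.
- imaging.snapshot(name): name is "scene" or "top"; returns a dict with "image" (480x640x3 uint8, red, green, blue), "mtx" (3x3 intrinsics, pixels), "pose" (4x4, takes a point from camera to world coordinates). Camera axes: x right, y down, z forward; pixel columns grow to the right and rows downward; lengths in m; the calibration is good to about 2 mm. A picture is of the moment at which its call begins. There is no depth.
A pose or a line that the arm cannot do raises r.MotionError and nothing moves.
- r.sign_off(): hands the job in; it is judged then, once.
The state is a dict: "t": time; "qpos": joint angles; "dq": joint speeds; "tau": joint torques, N m; "eef_pos": TCP position; "orientation": TCP orientation; "contact_force": force on the tool from outside, world axes, zero at the start; "wrist_torque": the same for the moment, N m; "opening": opening from 0.0 (shut) to 1.0 (fully open); "grasp_force": force on a finger pad.
Only numpy, scipy, OpenCV 4.12 (cv2) and the standard library are available. Lean on these libraries where they do the work, as an engineer would, in place of code of your own. Each camera call takes 0.05 s, during which the arm holds its last target. There are 200 camera calls.

### The job

Shut the lid of the blue laundry tablet carton fully, so that the lid's upright white flange lies along the carton's front tongue. Then squeeze the orange spring clip open, take it off its rest and bring it down over the middle of that double card edge, one jaw in front and one behind, well spread and not touching the card; finish while still holding it squeezed open there, so that I can slip a coupon in. Leave everything else on the counter where it is.

Things in the scene. Friction and masses are not known exactly. Their poses are not given: they have to be found in the camera images.
- carton: fixed open-topped card carton, 150 (x) by 160 (y) mm, walls 3 mm thick and 100 mm high, full of tablets. Origin: centre of its underside; x points from the front panel (at x = -75 mm) to the hinge side, z up. In the middle of the front panel a 130 mm wide tongue (3 mm card, from x = -75 to -72 mm) rises to 135 mm above the counter.
- carton_lid (a joint): hinge angle of the carton's lid, rad: 0 shut, grows as it opens upward (starts 0.4 to 0.8). The hinge line runs along the carton's y at x = +72 mm, z = 100 mm. The lid is 144 mm long, 160 mm wide, 3 mm card. The hinge is stiff: the lid stays where it is left; about 3 N down at 50 mm from the hinge moves it.
- lid_flange (a point): middle of the top of the white flange at the lid's free end: 130 mm wide, 3 mm thick, standing 35 mm up, square to the lid on its upper side. With the lid shut it stands against the tongue's inner face (carton x = -72 to -69 mm).
- lid_push (a point): point on the upper face of the lid, mid-width, 50 mm from the hinge line; it moves with the lid. A tool coming straight down on it pushes the lid shut without meeting the flange.
- carton_edge (a point): fixed point of the carton: middle of the top of the double card edge as it is when the lid is shut, between tongue and flange, 135 mm above the counter; axes as the carton's (x across the card, y along the edge). The double card is 6 mm thick (x = -3 to +3 mm here).
- rest: fixed clip rest: grey foot 90 by 100 mm, 12 mm high, with an upright aluminium strip 5 mm thick (x) and 70 mm wide (y), up to 82 mm above the counter. Origin: centre of its underside.
- clip: the orange spring clip, 100 mm tall, about 72 g (varies), at the start upright on the rest's strip, jaws down, pinching it. Origin: on the pivot axis (steel rod, radius 7 mm) along y, 89 mm above the counter at the start; z towards the handles, x across the clip. This frame is that of the lever with the -x jaw: it tilts 0.28 rad when the clip is squeezed evenly and fully.
- clip_grip (a point): between the two handle plates, 35 mm above the pivot at the start. The plates are 36 mm wide (y), 4 mm thick, reach 54 mm above the pivot and spread as a V: outer faces 44 mm apart here, 52 mm at the top. Squeezing them along x opens the jaws; fully squeezed they are parallel, outer faces 24 mm apart, against a stop.
- clip_lever (a joint): opening angle between the clip's two levers, rad: 0 as it pinches the rest's strip (5 mm between the jaws), -0.1 shut, 0.56 fully squeezed (stop). The spring pulls it shut: about 0.08 N m at 0, 0.30 N m at 0.56, that is about 9 N on each handle 35 mm above the pivot.
- jaw_a (a point): inner edge of the tip of the jaw on the clip's -x side, mid-width, 46 mm below the pivot. The jaws are 5 mm thick, 56 mm wide (y). Fully squeezed, their inner faces are about 30 mm apart at the tips and 18 mm apart 23 mm below the pivot.
- jaw_b (a point): inner edge of the tip of the clip's other jaw (+x side), mid-width, 46 mm below the pivot
- cup: bystander: clear measuring cup, 68 mm across, 80 mm high, origin centre of underside
- detergent: bystander: blue detergent bottle, 84 mm across, 200 mm high, origin centre of underside
- stain_jar: bystander: white jar with red lid, 76 mm across, 110 mm high, origin centre of underside
- starch_can: bystander: green can, 56 mm across, 170 mm high, origin centre of underside
- sheet_box: bystander: yellow box 110 by 190 mm, 60 mm high, origin centre of underside
- brush: bystander: wooden brush lying flat, origin under its middle

How it is judged:
By the outcome, as a careful person would: the job done as asked, in the order asked, and still so for the second after the job is handed in, while the arm keeps its last pose, push and grip.
It also fails if it takes over 64 s, if anything falls off the work surface, if the arm or the gripper's body presses on something with over 40 N, if the wrist force passes 120 N, or if a joint passes its speed limit or range.

## Working session

There is one attempt and no reset: what is moved stays moved. The work goes in short steps, each a Python script; the robot and the scene stay as the last script left them, time stands still between calls to the robot, and variables do not carry over. Pictures are saved under pics/ and viewed, at most 10 in all, crops included, and the job is handed in when it is done.

```bash
ls; mkdir -p pics
python3 - <<'E'
from workcell import r, imaging, effector
import cv2,json,numpy as np
for n in("scene","top"):
    s=imaging.snapshot(n); cv2.imwrite(f"pics/{n}0.png",s["image"][:,:,::-1]); np.savez(f"pics/{n}0.npz",mtx=s["mtx"],pose=s["pose"]); print(n,s["mtx"].round(1).tolist(),s["pose"].round(3).tolist())
print(r.read_state())
E
```

```text
pics
workcell.py
scene [[599.7, 0.0, 324.1], [0.0, 599.7, 240.8], [0.0, 0.0, 1.0]] [[-0.662, 0.526, -0.534, 1.492], [0.749, 0.468, -0.469, 0.772], [0.003, -0.71, -0.704, 1.247], [0.0, 0.0, 0.0, 1.0]]
top [[452.6, 0.0, 320.9], [0.0, 452.6, 242.9], [0.0, 0.0, 1.0]] [[0.014, -0.999, 0.039, 0.572], [-1.0, -0.013, 0.02, -0.008], [-0.019, -0.04, -0.999, 1.309], [0.0, 0.0, 0.0, 1.0]]
{'t': 0.1, 'qpos': array([59.89070172, 34.38123392, -0.1457149 , 91.67433617,  0.10219212,
       54.02472611, -4.57272025]), 'dq': array([ 0.04544936, -0.08417758, -0.0056603 , -0.14560724,  0.02647358,
        0.04626476, -0.00205382]), 'tau': array([ 7.27577222e-03, -7.66552591e+01,  1.50303695e+00, -2.52935654e+01,
       -5.22758660e-02,  1.36986282e-02,  5.76608841e-05]), 'eef_pos': array([ 0.31439593, -0.65285103,  0.24284244]), 'orientation': array([-1.79920115e+02,  6.72251100e-03,  2.57169879e+01]), 'contact_force': array([ 0.12573991,  0.37379937, -0.12433778]), 'wrist_torque': array([ 0.00967876, -0.02840001,  0.00131423]), 'grasp_force': 0.0, 'opening': 1.0022670835624743}
```

View pics/scene0.png

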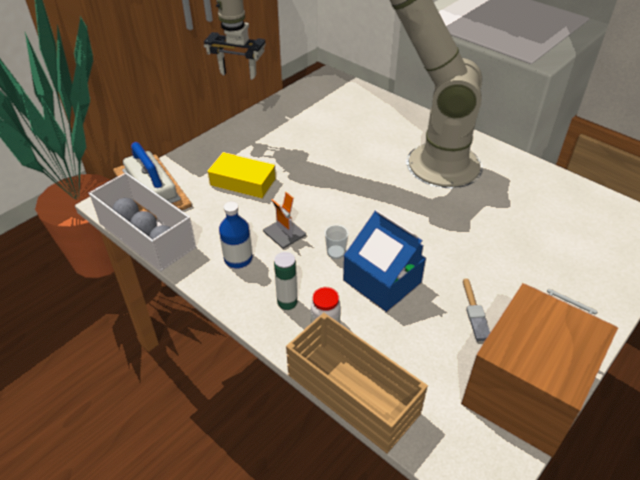

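View pics/top0.png

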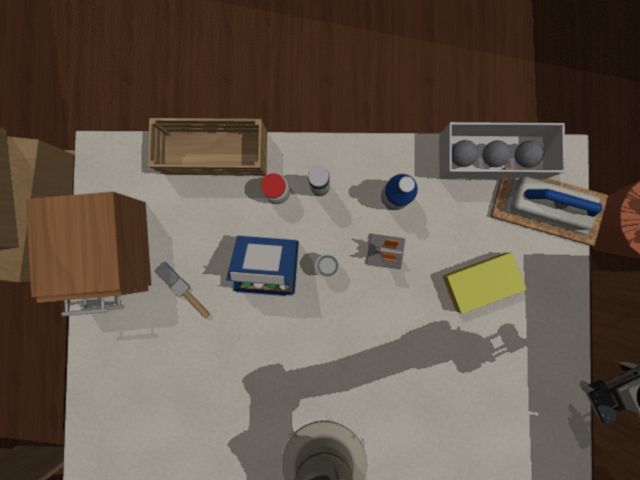

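The scene view shows the carton at (383,262) and the clip on its rest at (285,222). The top view shows the carton at (265,265), its front facing the robot, with the clip at (387,250) and the cup between them at (327,265). I'll enlarge both.

Run:
```python
import cv2,numpy as np
t=cv2.imread("pics/top0.png"); s=cv2.imread("pics/scene0.png")
# top crop: carton (215..315, 225..305) x8 ; clip (360..410,225..275) x8 side by side
R=lambda im,x,y,w,h,k:cv2.resize(im[y:y+h,x:x+w],None,fx=k,fy=k,interpolation=cv2.INTER_CUBIC)
def grid(im,x,y,k,st):
    for i in range(0,im.shape[1],st*k): cv2.putText(im,str(x+i//k),(i,10),0,.35,(0,255,255),1); cv2.line(im,(i,0),(i,im.shape[0]),(160,160,160),1)
    for j in range(0,im.shape[0],st*k): cv2.putText(im,str(y+j//k),(0,j+10),0,.35,(0,255,255),1); cv2.line(im,(0,j),(im.shape[1],j),(160,160,160),1)
    return im
a=grid(R(t,222,226,84,75,8),222,226,8,10); cv2.imwrite("pics/c_top_carton.png",a)
b=grid(R(t,360,228,50,46,8),360,228,8,10); c=grid(R(s,260,186,50,68,8),260,186,8,10)
m=np.zeros((544,800,3),np.uint8); m[:368,:400]=b; m[:,400:]=c; cv2.imwrite("pics/c_clip.png",m)
cv2.imwrite("pics/c_scene_carton.png",grid(R(s,340,206,92,104,5),340,206,5,10)) if 0 else cv2.imwrite("pics/c_scene_carton.png",grid(R(s,338,206,100,100,6),338,206,6,10))
```

```text
(no output)
```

View pics/c_top_carton.png

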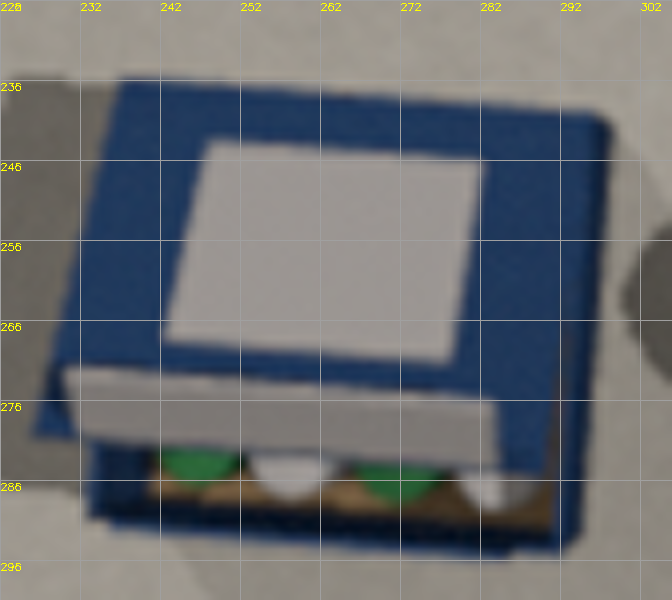

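View pics/c_clip.png

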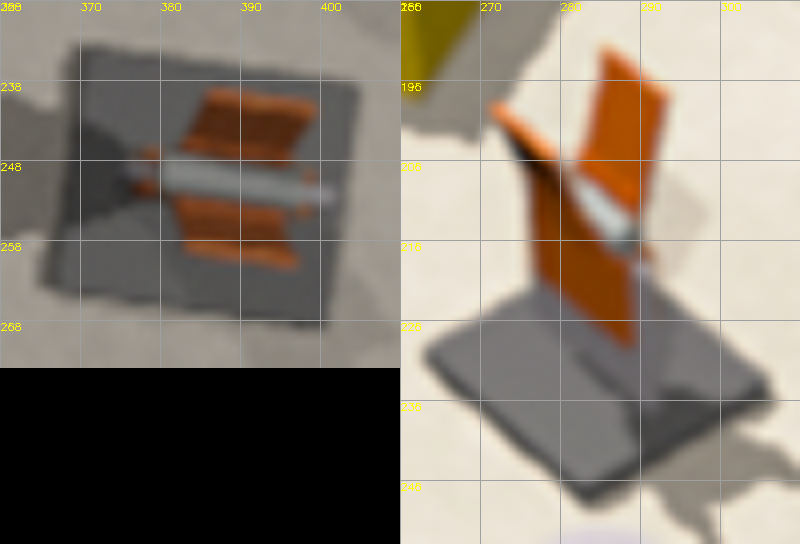

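View pics/c_scene_carton.png

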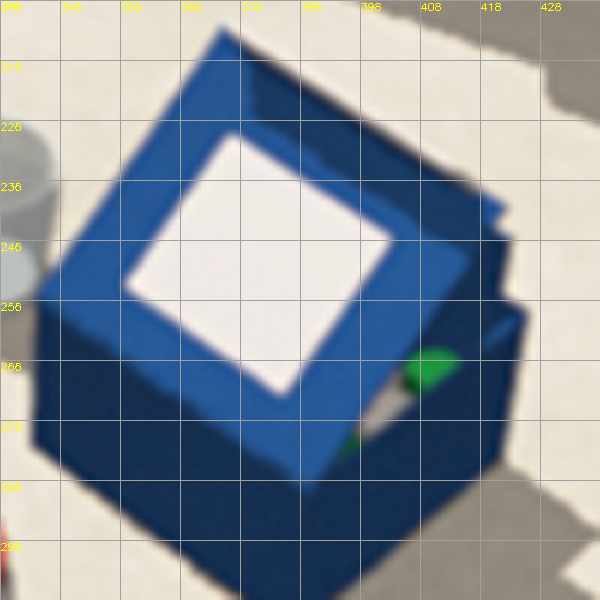

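The crops give the following pixel positions:
- **Carton, top view:** hinge corners near (237,236) and (297,240), and the white flange top from (230,272) to (284,276).
- **Rest:** its foot spans (369,233) to (405,239).
- **Clip handle tops:** (386,239) to (399,241) and (383,260) to (397,262).
- **Carton, scene view:** corners at (344,255), (389,288) and (375.5,210.7).

I'll fit the poses to both views.

```bash
cat > fit.py <<'E'
import numpy as np
from scipy.optimize import least_squares
C={n:np.load(f"pics/{n}0.npz") for n in("top","scene")}
def proj(n,P):
    M=np.linalg.inv(C[n]["pose"]); p=P@M[:3,:3].T+M[:3,3]; p=p@C[n]["mtx"].T; return p[:,:2]/p[:,2:]
def place(L,q):
    c,s=np.cos(q[3]),np.sin(q[3]); return np.asarray(L)/1000@np.array([[c,-s,0],[s,c,0],[0,0,1]]).T+q[:3]
def fit(name,obs,local,q0):
    def res(q): return np.vstack([proj(n,place([local(p,q)],q))-np.array([uv]) for n,uv,p in obs]).ravel()
    f=least_squares(res,q0,loss="soft_l1",x_scale=[.01,.01,.01,.05,.05][:len(q0)])
    print(name,f.x.round(4)); 
    for o,e in zip(obs,res(f.x).reshape(-1,2)): print("  ",o[0],np.round(o[1],1),o[2],e.round(1))
    return f.x
def cr(x0,y0,k,dx=0): return lambda X,Y:(x0+(X-dx+.5)/k-.5,y0+(Y+.5)/k-.5)
E
python3 - <<'E'
from fit import *
t=cr(222,226,8); s=cr(338,206,6)
def lc(p,q):
    if p[0]=="L":   # lid point: d, y, h above upper face
        a=q[4]; d,y,h=p[1:]; return [72-d*np.cos(a)+h*np.sin(a),y,100+d*np.sin(a)+h*np.cos(a)]
    return p
obs=[("top",t(120,80),("L",0,80,0)),("top",t(605,113),("L",0,-80,0)),("top",t(35,437),("L",144,80,0)),("top",t(545,472),("L",144,-80,0)),
("top",t(62,368),("L",144,65,35)),("top",t(495,398),("L",144,-65,35)),("top",t(578,548),(-75,-80,100)),("top",t(108,526),(-75,65,135)),("top",t(513,555),(-75,-65,135)),
("scene",s(38,295),(75,-80,100)),("scene",s(308,492),(75,80,100)),("scene",s(32,445),(75,-80,0)),("scene",s(225,28),("L",144,-80,0)),("scene",s(527,312),(-75,80,100)),("scene",s(500,462),(-75,80,0))]
fit("carton",obs,lc,[.52,.12,0,-.07,.6])
t=cr(360,228,8); s=cr(260,186,8,400); I=lambda p,q:p
obs=[("top",t(360,85),(45,-50,12)),("top",t(72,44),(45,50,12)),("top",t(327,327),(-45,-50,12)),("top",t(40,288),(-45,50,12)),
("scene",s(422,352),(45,-50,12)),("scene",s(588,490),(45,50,12)),("scene",s(770,380),(-45,50,12))]
fit("rest",obs,I,[.55,-.15,0,-.14])
obs=[("top",t(207,90),(26,18,54)),("top",t(315,107),(26,-18,54)),("top",t(187,255),(-26,18,54)),("top",t(297,269),(-26,-18,54)),
("scene",s(605,45),(-26,-18,54)),("scene",s(670,95),(-26,18,54)),("scene",s(492,103),(26,-18,54)),("scene",s(632,348),(7.5,28,-46)),("scene",s(538,282),(7.5,-28,-46))]
fit("clip",obs,I,[.55,-.15,.089,-.14])
E
```

```text
carton [ 0.5607  0.1663  0.0013 -0.0607  0.6427]
   top [236.6 235.6] ('L', 0, 80, 0) [ 0.3 -0.3]
   top [297.2 239.7] ('L', 0, -80, 0) [-0.9 -0.1]
   top [225.9 280.2] ('L', 144, 80, 0) [ 0.  -0.7]
   top [289.7 284.6] ('L', 144, -80, 0) [ 0.4 -0.2]
   top [229.3 271.6] ('L', 144, 65, 35) [0.8 0.3]
   top [283.4 275.3] ('L', 144, -65, 35) [0.2 0.5]
   top [293.8 294.1] (-75, -80, 100) [-1.8  0.6]
   top [235.1 291.3] (-75, 65, 135) [0.1 0.1]
   top [285.7 294.9] (-75, -65, 135) [-0.5  0.3]
   scene [343.9 254.8] (75, -80, 100) [-0.9  0.5]
   scene [388.9 287.6] (75, 80, 100) [0.1 0.1]
   scene [342.9 279.8] (75, -80, 0) [-0.8  0.5]
   scene [375.1 210.2] ('L', 144, -80, 0) [-0.4 -0.4]
   scene [425.4 257.6] (-75, 80, 100) [ 0.6 -0.3]
   scene [420.9 282.6] (-75, 80, 0) [ 0.7 -0.3]
rest [ 0.6036 -0.1651  0.0009 -0.1273]
   top [404.6 238.2] (45, -50, 12) [-0.2 -0.7]
   top [368.6 233.1] (45, 50, 12) [ 1.  -0.5]
   top [400.4 268.4] (-45, -50, 12) [-0.3  0.2]
   top [364.6 263.6] (-45, 50, 12) [0.7 0.2]
   scene [262.3 229.6] (45, -50, 12) [ 0.  -0.3]
   scene [283.1 246.8] (45, 50, 12) [0.2 0.4]
   scene [305.8 233.1] (-45, 50, 12) [ 1.3 -0. ]
clip [ 0.6024 -0.1659  0.0871 -0.1098]
   top [385.4 238.8] (26, 18, 54) [-0.   0.3]
   top [398.9 240.9] (26, -18, 54) [ 0.4 -0.2]
   top [382.9 259.4] (-26, 18, 54) [ 0.1 -0.3]
   top [396.7 261.2] (-26, -18, 54) [ 0.3 -0.4]
   scene [285.2 191.2] (-26, -18, 54) [ 0.6 -0.2]
   scene [293.3 197.4] (-26, 18, 54) [ 0.6 -0.4]
   scene [271.1 198.4] (26, -18, 54) [0.5 0.5]
   scene [288.6 229.1] (7.5, 28, -46) [-0.1  0.9]
   scene [276.8 220.8] (7.5, -28, -46) [-0.5 -0.6]
```

The fits are consistent to about 1 px, and the heights agree with the text. Next I'll shut the lid.

```bash
cat > geo.py <<'E'
import numpy as np
CAR=np.array([.5607,.1663]); YC=-.0607      # carton pose
CLIP=np.array([.6026,-.1657]); YK=-.118; PIV=.089
def car(x,y): c,s=np.cos(YC),np.sin(YC); return CAR+[c*x-s*y,s*x+c*y]
E
python3 - <<'E'
from workcell import r, imaging, effector
from geo import *
import cv2
p=car(.024,0); q0=r.read_state()
# choose yaw options
q=q0["qpos"]
for y in(np.degrees(YC),np.degrees(YC)+180):
    j=r.ik([*p,.30],[180,0,y]); print(y,None if j is None else j.round(0))
for y in(90,-90): 
    print(y,[None if j is None else j.round(0) for j in (r.ik([*CLIP,.3],[180,0,np.degrees(YK)+y]),r.ik([*car(-.072,0),.3],[180,0,np.degrees(YC)+y]))])
o=[180,0,np.degrees(YC)]
effector.set_gripper(0.0,10)
e=q0["eef_pos"]; r.move_linear([e[0],e[1],.32],v=.2)
r.movep([*p,.29],o)
r.move_linear([*p,.170],v=.12)
r.move_linear([*p,.131],v=.04)
b=0
for z in np.arange(.129,.119,-.001):
    r.move_linear([*p,z],v=.02); s=r.read_state(); f=s["contact_force"]; print(round(z,3),s["eef_pos"].round(4),f.round(1),round(s["t"],1))
    if f[2]>15: break
for n in("scene","top"): cv2.imwrite(f"pics/{n}1.png",imaging.snapshot(n)["image"][:,:,::-1])
E
```

```text
-3.477853816444097 [ -12.   23.  -13.  103.    6.   54. -121.]
176.5221461835559 [ 10.  29. -47. 102.  24.  59.  41.]
90 [array([ 23.,  25., -19., 101.,  10.,  55.,  -6.]), array([  0.,  19., -34., 113.,  14.,  51., -44.])]
-90 [array([ -28.,   37.,   64.,  104.,  -38.,   63., -137.]), array([ 19.,  27., -63., 112.,  28.,  58., 120.])]
0.129 [0.5848 0.1649 0.1291] [ 0.8 -0.2 -0.2] 7.6
0.128 [0.5848 0.1648 0.1283] [-1.3 -0.6  4.7] 7.9
0.127 [0.5848 0.1648 0.1282] [-3.8 -1.5 14.1] 8.1
0.126 [0.5848 0.1649 0.1281] [-5.7 -2.2 24.2] 8.4
```

Run:
```python
from workcell import r, imaging, effector
from geo import *
import cv2
p=car(.024,0)
r.move_linear([*p,.155],v=.08); 
r.move_linear([*p,.27],v=.2)
effector.set_gripper(1.0)
r.movep([*CLIP,.30],[180,0,np.degrees(YK)+90])
print(r.read_state()["t"],r.read_state()["qpos"].round(0))
out=np.zeros((600,800,3),np.uint8)
for n in("scene","top"):
    im=imaging.snapshot(n)["image"][:,:,::-1]; cv2.imwrite(f"pics/{n}2.png",im)
    c=im[200:300,335:435] if n=="scene" else im[225:305,215:305]
    k=cv2.resize(c,(400,400) if n=="scene" else (400,356),interpolation=cv2.INTER_CUBIC)
    if n=="scene": out[:400,:400]=k
    else: out[:356,400:]=k
cv2.imwrite("pics/lid2.png",out[:400])
```

```text
12.85 [ 37.  29. -40. 100.  21.  59. -17.]
```

View pics/lid2.png

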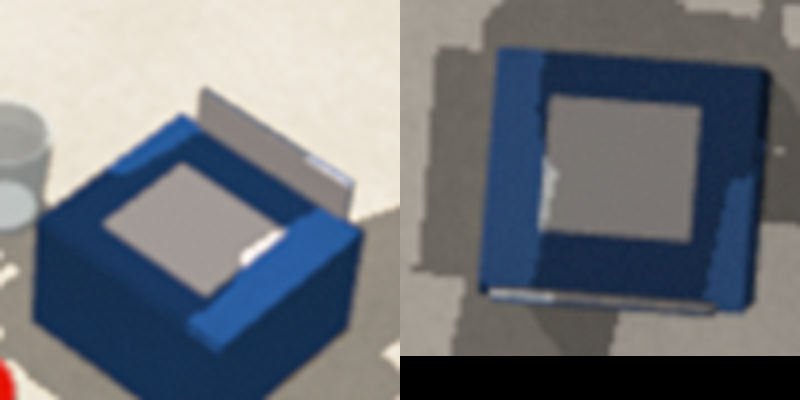

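The lid is fully shut. In the scene view the flange stands upright against the tongue, its top edge running from (385,222) to (423,246). In the top view the edge runs from (234,290) to (286,295). I'll check this against the model, then grasp and squeeze the clip.

Run:
```python
from fit import *
fit("edge",[("scene",(385.4,221.6),(0,-65,0)),("scene",(423.1,245.6),(0,65,0)),("top",(234.6,290.3),(0,65,0)),("top",(285.6,294.2),(0,-65,0))],lambda p,q:p,[.489,.171,.135,-.06])
from geo import *
print(car(-.072,0))
from workcell import r, imaging, effector
import cv2
o=[180,0,np.degrees(YK)+90]
zt=PIV+.035+.006
r.move_linear([*CLIP,.20],v=.12); r.move_linear([*CLIP,zt],o,v=.06)
print(r.read_state()["contact_force"].round(1))
effector.set_gripper(.45,25); s=r.read_state(); print(s["opening"],s["grasp_force"],s["contact_force"].round(1))
effector.set_gripper(.15,25); s=r.read_state(); print(s["opening"],s["grasp_force"],s["contact_force"].round(1),s["eef_pos"].round(4))
for n in("scene","top"): cv2.imwrite(f"pics/{n}3.png",imaging.snapshot(n)["image"][:,:,::-1])
r.move_linear([*CLIP,zt+.02],v=.04); s=r.read_state(); print(s["opening"],s["grasp_force"],s["contact_force"].round(1))
r.move_linear([*CLIP,zt+.13],v=.12); s=r.read_state(); print(s["t"],s["opening"],s["grasp_force"],s["contact_force"].round(1))
o=np.zeros((480,800,3),np.uint8)
for n,b,i in(("scene",(250,130,60,72),0),("top",(355,215,60,72),1)):
    im=imaging.snapshot(n)["image"][:,:,::-1]; cv2.imwrite(f"pics/{n}4.png",im)
    o[:,400*i:400*i+400]=cv2.resize(im[b[1]:b[1]+b[3],b[0]:b[0]+b[2]],(400,480),interpolation=cv2.INTER_CUBIC)
cv2.imwrite("pics/lift.png",o)
```

```text
edge [ 0.4882  0.1718  0.1367 -0.0614]
   scene [385.4 221.6] (0, -65, 0) [-0.3 -0. ]
   scene [423.1 245.6] (0, 65, 0) [-0.2  0. ]
   top [234.6 290.3] (0, 65, 0) [0.2 0.2]
   top [285.6 294.2] (0, -65, 0) [-0.8  0.1]
[0.4888326  0.17066772]
[-0.4 -0.3  0.4]
0.4514936454923913 4.895841423422098 [-1.1 -0.4  7.6]
0.25071447894285054 24.99145656824112 [1.6 0.1 9.1] [ 0.6047 -0.1657  0.1316]
0.2507040973074892 24.98035490512848 [-0.2 -0.7 -0.7]
18.4667 0.2524780446937867 24.980403184890747 [ 0.1 -1.  -1.4]
```

View pics/lift.png

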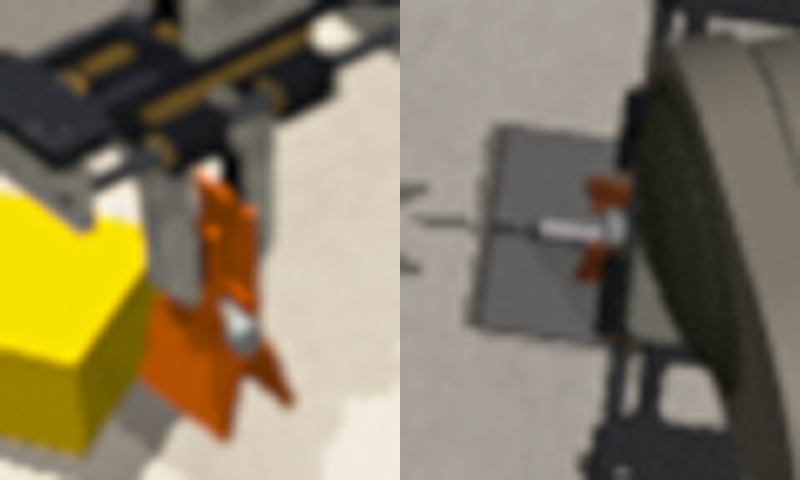

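The clip is held fully squeezed (opening 0.25, about 23.5 mm) and is clear of the rest. Its jaws spread symmetrically in the scene view, with tips at about (283,196) and (293.6,190) and the rod end at (286,179). I'll estimate its held pose from these.

Run:
```python
from fit import *
from workcell import r, imaging, effector
s=r.read_state(); print(s["eef_pos"].round(4),s["orientation"].round(2),s["opening"])
sc=lambda X,Y:(250+(X+.5)/6.667-.5,130+(Y+.5)/6.667-.5); t=lambda X,Y:(355+(X-400+.5)/6.667-.5,215+(Y+.5)/6.667-.5)
obs=[("scene",sc(243,330),(0,29.5,0)),("scene",sc(223,438),(18,28,-43)),("scene",sc(140,372),(18,-28,-43)),("scene",sc(292,403),(-18,28,-43)),("top",t(540,230),(0,29.5,0)),("top",t(594,180),(18,28,-43)),("top",t(582,280),(-18,28,-43))]
fit("held",obs,lambda p,q:p,[.6026,-.166,.219,-.12])
```

```text
[ 0.6022 -0.1657  0.2591] [-1.7991e+02 -1.0000e-02  8.3250e+01] 0.2573267025962901
held [ 0.6007 -0.1679  0.2207 -0.1126]
   scene [286.  179.1] (0, 29.5, 0) [2.2 1.2]
   scene [283.  195.3] (18, 28, -43) [ 0.4 -0.2]
   scene [270.6 185.4] (18, -28, -43) [0.1 0. ]
   scene [293.4 190. ] (-18, 28, -43) [ 0.1 -0.6]
   top [375.6 249.1] (0, 29.5, 0) [ 8.7 -0.8]
   top [383.7 241.6] (18, 28, -43) [-0.   0.1]
   top [381.9 256.6] (-18, 28, -43) [ 0.1 -0.5]
```

Run:
```python
from workcell import r, imaging, effector
from geo import *
import cv2
E=[.4887,.1710]; o=[180,0,np.degrees(YC)+90]
r.move_linear([*CLIP,.285],v=.15)
r.move_linear([*E,.285],o,v=.12)
r.move_linear([*E,.25],o,v=.1); r.dwell(.3)
s=r.read_state(); print(s["t"],s["opening"],s["grasp_force"],s["eef_pos"].round(4),s["orientation"].round(2))
b=np.zeros((533,800,3),np.uint8)
for n,(x,y,w,h),i in(("scene",(368,165,75,100),0),("top",(220,240,75,100),1)):
    im=imaging.snapshot(n)["image"][:,:,::-1]; cv2.imwrite(f"pics/{n}5.png",im)
    b[:,400*i:400*i+400]=cv2.resize(im[y:y+h,x:x+w],(400,533),interpolation=cv2.INTER_CUBIC)
cv2.imwrite("pics/hover.png",b)
```

```text
22.7917 0.25326489598622653 24.98033344745636 [0.4889 0.1711 0.2504] [ 1.7996e+02 -1.0000e-02  8.6520e+01]
```

View pics/hover.png

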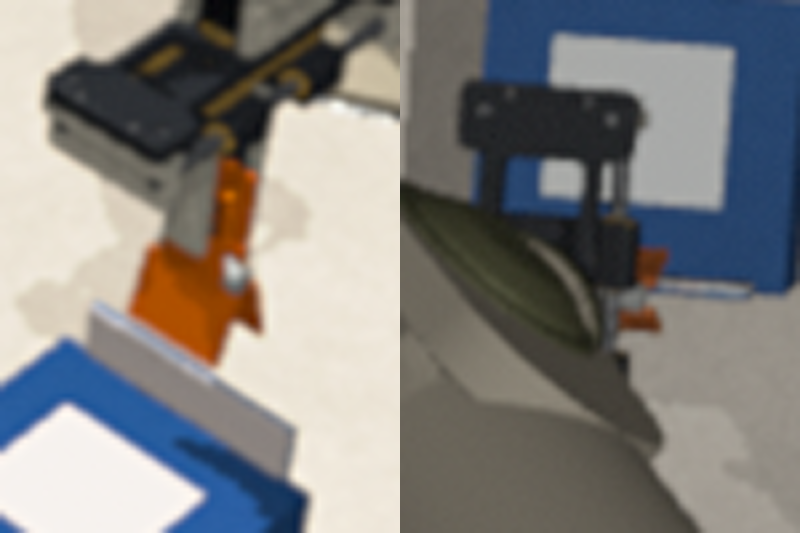

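The clip hovers straddling the edge. In the top view its tips are at about (667,252) and (660,328) in the crop, on either side of the edge line. I'll fit the held pose, correct for it, and lower.

Run:
```python
from fit import *
k=5.333
sc=lambda X,Y:(368+(X+.5)/k-.5,165+(Y+.5)/k-.5); t=lambda X,Y:(220+(X-400+.5)/k-.5,240+(Y+.5)/k-.5)
obs=[("scene",sc(213,365),(17,28,-43)),("scene",sc(131,319),(17,-28,-43)),("scene",sc(262,333),(-18,28,-43)),("top",t(667,249),(20,-28,-42)),("top",t(660,330),(-20,-28,-42))]
q=fit("held",obs,lambda p,q:p,[.489,.171,.21,-.06])
from geo import *
d=q[:2]-[.4889,.1711]; c,s=np.cos(YC),np.sin(YC); print("offset clip axes mm",1000*np.array([c*d[0]+s*d[1],-s*d[0]+c*d[1]]))
```

```text
held [ 0.4895  0.1711  0.2098 -0.0762]
   scene [407.5 233. ] (17, 28, -43) [0.7 0.7]
   scene [392.2 224.4] (17, -28, -43) [-0.3 -1.3]
   scene [416.7 227. ] (-18, 28, -43) [0.1 0.2]
   top [269.7 286.3] (20, -28, -42) [ 0.3 -0.5]
   top [268.3 301.5] (-20, -28, -42) [0.1 0.2]
offset clip axes mm [0.63587431 0.05825772]
```

Run:
```python
from workcell import r, imaging, effector
from geo import *
import cv2
E=[.4883,.1712]; o=[180,0,np.degrees(YC)+90]
r.move_linear([*E,.25],o,v=.05)
for z in(.225,.213,.2005):
    r.move_linear([*E,z],o,v=.05); s=r.read_state(); print(round(s["t"],1),s["opening"],s["grasp_force"],s["eef_pos"].round(4),s["contact_force"].round(1),s["wrist_torque"].round(2))
r.dwell(.5)
b=np.zeros((533,800,3),np.uint8)
for n,(x,y,w,h),i in(("scene",(368,180,75,100),0),("top",(220,240,75,100),1)):
    im=imaging.snapshot(n)["image"][:,:,::-1]; cv2.imwrite(f"pics/{n}6.png",im)
    b[:,400*i:400*i+400]=cv2.resize(im[y:y+h,x:x+w],(400,533),interpolation=cv2.INTER_CUBIC)
cv2.imwrite("pics/final.png",b)
s=r.read_state(); print(s["t"],s["eef_pos"].round(4),s["contact_force"].round(1))
```

```text
23.8 0.25476297393469255 24.980337023735046 [0.4883 0.1713 0.2249] [-0.2  0.2 -0.1] [-0.01 -0.11 -0.02]
24.2 0.2508062566479297 24.98039960861206 [0.4881 0.1712 0.2127] [-1.  -0.2 -0.4] [-0.06 -0.02  0.01]
24.6 0.25549443475198147 24.98041123151779 [0.4881 0.1711 0.2002] [ 0.1 -0.2 -0.9] [ 0.03 -0.06  0.01]
25.1833 [0.4883 0.1712 0.2006] [-0.6  0.2 -0.8]
```

View pics/final.png

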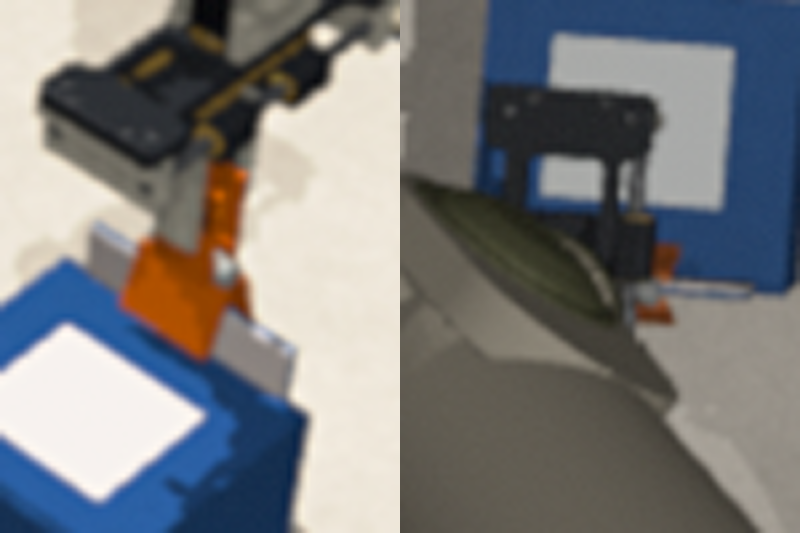

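The clip straddles the middle of the double edge. In the top view its jaws are at crop rows 245 and 322, with the card at about 287, so it is centred to about 1 mm. There is no contact force, so I'm handing in.

```bash
python3 -c "
from workcell import r, imaging, effector
print(r.sign_off())"
```

```text
the job is handed in; nothing more can be done
None
```

The job is handed in at about 25 s of the 64 s allowed: the lid is shut with its flange along the tongue, and the clip is held squeezed fully open over the middle of the double edge, jaws clear of the card by my camera fit, with no contact force.

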